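# Seat the valve-block plugs and hold the leak test

## Robot

A 6-joint arm with a two-finger parallel gripper is mounted at the origin on the work surface. World frame = base frame: x ahead of the robot, y to its left, z up, the work surface at z = 0. Lengths are in m, angles in rad, forces in N, time in s.
With the tool pointing down it reaches from about 0.375 to 0.925 m from the base axis. Payload 5.7 kg.
Tool frame: the origin (TCP) lies on the front face of the gripper's body, between the roots of the fingers; the fingertips stand 73 mm ahead of it and the grasp point (between the pads) lies 54 mm ahead of it; z points along the fingers, y is the direction in which the jaws open and shut (so a half turn about z gives the same grasp; the last joint's range is limited). The gripper opens to 85 mm and grips with 20 to 120 N. Pads are 22 mm wide; open, the fingers measure 114 mm over their backs; the gripper's body (76 mm by 85 mm) begins 54 mm behind the grasp point. The pads swing forward as they close: fully open they stand 13 mm farther back than shut.
Start: joints at [1.089, 0.359, 1.51, -0, 1.272, -0.115], TCP at [0.215, 0.56, 0.304] pointing down, gripper open.
Joint ranges: [-2.97, 2.97], [-1.01, 2.36], [0.21, 2.38], [-0.96, 4.11], [0.2, 2.71], [-2.98, 2.98]. Speed limits (rad/s): [2.39, 2.39, 3.14, 3.14, 3.14, 3.14].

## Interface

Orientations are given as a unit quaternion [w, x, y, z].
In Python, from station import ctrl, cams gives the robot as it stands. The module is installed in compiled form; this text tells all that it offers.
- The arm moves only by the tool drive_tool, never from a script. Its argument "steps" is a list of rows, each a list of 7 numbers: the shift along the tool's x, y, z in m, then the turn, a rotation vector about the tool's x, y, z in degrees, then the finger opening in m, from 0 to 0.0854. A call has exactly 8 rows; each row is the pose to reach, as a shift and turn from the pose commanded when the call began, along the tool's axes at that moment; what a row does not reach only later rows make up. A row lasts 1/10 s, in which the tool goes at most 50 mm and 8.59 degrees, less where a joint would pass 70% of its speed; a pose out of reach is approached as far as the arm can. A call with a gripper value outside its range is refused whole. The fingers move at their own pace and stop on an object; "grip_force" is the grip in N (left out, the last holds). Time passes only in rows, so rows that repeat a pose let the fingers close, or fill a call up. It gives the time, the measured TCP pose, the force and the opening at its end, in the units of the state.
- ctrl.state(): the state, without advancing time (a new reading comes with each control period).
- cams.snapshot(name): name is "scene" or "side" or "wrist"; returns a dict with "color" (480x640x3 uint8, red, green, blue), "z_map" (480x640 float32, m along the optical axis (not along the pixel's ray), 0 where there is no reading), "intrinsics" (3x3 intrinsics, pixels), "xyz" and "rotation" of the camera in the world. Camera axes: x right, y down, z forward; pixel columns grow to the right and rows downward; lengths in m; the calibration is good to about 2 mm. A picture is of the moment at which its call begins.
- ctrl.finish_job(): hands the job in, once; it reports no verdict.
The state is a dict: "time": time; "joints": joint angles; "qd": joint speeds; "joint_efforts": joint torques, N m; "eef_pos": TCP position; "orientation": TCP orientation; "ft_force": force on the tool from outside, world axes, zero at the start; "wrist_torque": the same for the moment, N m; "gripper_width": finger opening in m.
Only numpy, scipy, OpenCV 4.12 (cv2) and the standard library are available. Lean on these libraries where they do the work, as an engineer would, in place of code of your own. Each camera call takes 0.05 s, during which the arm holds its last target. There are 200 camera calls.

## Task

On the valve block, use the closed fingertips to press the brass plug fully home, then the blue plug fully home, and only then press the green button on the blue leak tester right down and keep it pressed: the program finishes while still holding it down. Leave the white plug (the vent) standing out, do not press the red button, and leave the loose parts where they lie.

Things in the scene. Friction and masses are not known exactly. Their poses are not given: they have to be found in the camera images.
- block: Valve block, fixed: dark steel casting 90 x 210 x 60 mm on a green flange 106 x 224 x 10 mm (included in the 60). Origin at the centre of its underside on the table, z up, long side along its y. On its top, three plugs stand in a row along its y, 65 mm apart, the middle one at its centre; which colour stands where varies.
- brass_plug_top (a point): Centre of the flat top of the brass plug's round head (30 mm across, 6 mm thick). z up. It moves down with the plug. The plug slides straight down in a steel collar on top of the valve block (collar 36 mm across, 10 mm tall).
- brass_plug (a joint): How far the brass plug is pushed in, in m: 0 = fully out (12 mm gap between the head's underside and the collar, head top 88 mm above the table), 0.012 = fully home (head sits on the collar, head top 76 mm above the table). Stiff: takes about 8 N to slide, then stays where it is left; beyond 0.012 it is a hard stop. It starts out, or up to 5 mm in.
- blue_plug_top (a point): Centre of the flat top of the blue plug's round head (30 mm across, 6 mm thick). z up. It moves down with the plug. The plug slides straight down in a steel collar on top of the valve block (collar 36 mm across, 10 mm tall).
- blue_plug (a joint): How far the blue plug is pushed in, in m: 0 = fully out (12 mm gap between the head's underside and the collar, head top 88 mm above the table), 0.012 = fully home (head sits on the collar, head top 76 mm above the table). Stiff: takes about 8 N to slide, then stays where it is left; beyond 0.012 it is a hard stop. It starts out, or up to 5 mm in.
- white_plug_top (a point): Centre of the flat top of the white plug's round head (30 mm across, 6 mm thick). z up. It moves down with the plug. The plug slides straight down in a steel collar on top of the valve block (collar 36 mm across, 10 mm tall).
- white_plug (a joint): How far the white plug is pushed in, in m: 0 = fully out (12 mm gap between the head's underside and the collar, head top 88 mm above the table), 0.012 = fully home (head sits on the collar, head top 76 mm above the table). Stiff: takes about 8 N to slide, then stays where it is left; beyond 0.012 it is a hard stop. It starts out, or up to 2 mm in.
- tester: Leak tester, fixed: blue box 120 x 160 x 55 mm with an aluminium top plate, a small round gauge and two buttons 80 mm apart. Origin at the centre of its underside on the table, z up, long side along its y. The buttons stand 15 mm towards the robot's side (-x) of its centre, 40 mm either side; which colour is on which side varies.
- green_button_top (a point): Centre of the flat top of the green push button (cap 30 mm across, in a black housing 46 mm across and 12 mm tall on top of the blue tester). z up; with the button up it stands 73 mm above the table and 6 mm above its housing; moves down with the button.
- green_button (a joint): How far the green button is pushed in, in m: 0 = up, 0.006 = fully down (hard stop). Spring return: about 1.5 N to start, 5 N fully down; comes up when let go.
- green_button_base: Black round housing of the green button, fixed on the tester's top; origin at the centre of its underside, 55 mm above the table.
- red_button_top (a point): Centre of the flat top of the red push button (cap 30 mm across, in a black housing 46 mm across and 12 mm tall on top of the blue tester). z up; with the button up it stands 73 mm above the table and 6 mm above its housing; moves down with the button.
- red_button (a joint): How far the red button is pushed in, in m: 0 = up, 0.006 = fully down (hard stop). Spring return: about 1.5 N to start, 5 N fully down; comes up when let go.
- gear: steel gear with a hub, 68 mm across, 26 mm tall, lying on the sheet on the robot's side of the valve block; loose bystander; origin at its underside, midway.
- bushing: brass bushing ring, 36 mm across, 28 mm tall, standing on the far side of the valve block; loose bystander; origin at its underside, midway.
- cap: blue plastic transport cap, 40 mm across, 26 mm tall, standing on the robot's side of the tester; loose bystander; origin at its underside, midway.
- sleeve: open steel sleeve, 72 mm across, 75 mm tall, standing near the back; loose bystander; origin at its underside, midway.
- shaft: stepped steel shaft, 150 mm long, 32 mm thick, lying near the back on the right; loose bystander; origin at its underside, midway.
- wrench: steel wrench lying to the right of the tester; loose bystander; origin at its underside, midway.
- oil: yellow bottle with a red cap, 56 mm across, 130 mm tall, standing to the left of the valve block; loose bystander; origin at its underside, midway.

How it is judged:
On the way, in this order (a step that is already met when the one before it is completed fails the run):
1. the brass plug is pressed fully home (value of joint brass_plug above 0.0105 m), for 0.1 s.
2. then the blue plug is pressed fully home (value of joint blue_plug above 0.0105 m), for 0.1 s.
3. then the green button is pressed down with the fingers (value of joint green_button above 0.0045 m and contact force between the fingers and green_button_base above 1 N), for 0.2 s.
At the end, for the whole second after the job is handed in: The brass and blue plugs are home (within 1.5 mm of the stop), the white plug is less than 5 mm in, the red button is up, and the fingers hold the green button down (more than 4.5 of its 6 mm, more than 1 N) (all of step 3 and value of joint each of brass_plug, blue_plug above 0.0105 m and value of joint white_plug below 0.005 m and value of joint red_button below 0.002 m); the arm keeps its last pose, push and grip.
It fails at once if the white vent plug is pushed in (5 mm or more) (value of joint white_plug above 0.005 m).
It fails at once if the red button is pressed (more than 3 mm) (value of joint red_button above 0.003 m).
It fails at once if the green button is pressed (more than 3 mm) before both plugs are home (value of joint green_button above 0.003 m and not (value of joint each of brass_plug, blue_plug above 0.0105 m)).
It fails at once if a loose part is shifted or lifted (more than 20 mm) (distance of any of gear, bushing, cap, sleeve, shaft, wrench, oil from where it was at the start of the episode above 0.02 m).
It also fails if it takes over 42 s, if anything falls off the work surface, if the arm or the gripper's body presses on something with over 40 N, if the wrist force passes 120 N, or if a joint passes its speed limit or range.

## Working session

There is one attempt and no reset: what is moved stays moved. The work goes in short steps, Python scripts to look and compute and a tool call to move; the robot and the scene stay as the last step left them, time stands still between calls to the robot, and variables do not carry over. Pictures are saved under pics/ and viewed, about 8 in all and at most 12, crops included, and the job is handed in when it is done.

Besides the shell and the picture viewer there is one more tool, called after "Call:" in YAML: its name, and indented under it one key for each argument. drive_tool: Moves the arm, as the interface text tells. Its arguments: {"type":"object","properties":{"steps":{"type":"array"},"grip_force":{"type":"number"}},"required":["steps"]}

```bash
mkdir -p pics
cat > h.py <<'E'
import numpy as np, cv2
from station import ctrl, cams
def snap(n,f=None):
    s=cams.snapshot(n)
    if f: cv2.imwrite('pics/'+f,s['color'][:,:,::-1])
    return s
def ray(s,u,v,z):
    d=s['rotation']@np.linalg.inv(s['intrinsics'])@np.array([u,v,1.]); p=np.array(s['xyz'])
    return p+d*(z-p[2])/d[2]
E
python3 - <<'E'
from h import *
import pickle
for n in ('scene','side'):
    s=snap(n,n+'0.png'); pickle.dump(s,open(n+'.pkl','wb')); print(n,s['xyz'],s['rotation'],s['intrinsics'])
print(ctrl.state())
E
```

```text
scene [ 1.49115846 -0.0472338   0.96283896] [-0.28275509  0.67328973  0.62489619 -0.27610733] [[462.61971899   0.         321.87964072]
 [  0.         462.61971899 241.90179054]
 [  0.           0.           1.        ]]
side [ 0.5047935  -0.78677707  0.84178562] [-0.38074484  0.92382502 -0.03462632  0.01953765] [[467.21021209   0.         325.16408054]
 [  0.         467.21021209 248.00872377]
 [  0.           0.           1.        ]]
{'time': 0.1, 'joints': array([ 1.08888576e+00,  3.59476636e-01,  1.51133627e+00,  2.76590348e-05,
        1.27246972e+00, -1.15075919e-01]), 'qd': array([-0.0005265 , -0.00058514, -0.00227715, -0.00035711,  0.00060607,
        0.0005023 ]), 'joint_efforts': array([ 9.88339548e-05, -5.28658676e+01, -2.79349279e+01,  2.27952057e-08,
        5.09072270e-03,  4.50828145e-05]), 'eef_pos': array([0.21495705, 0.55965234, 0.30310693]), 'orientation': array([-2.61123926e-04,  1.82394578e-01,  9.83225052e-01, -8.03732481e-04]), 'ft_force': array([ 0.0614392 ,  0.34376273, -0.06830545]), 'wrist_torque': array([-0.03597952, -0.02764645,  0.07794225]), 'gripper_width': 0.08532843636774869}
```

View pics/scene0.png

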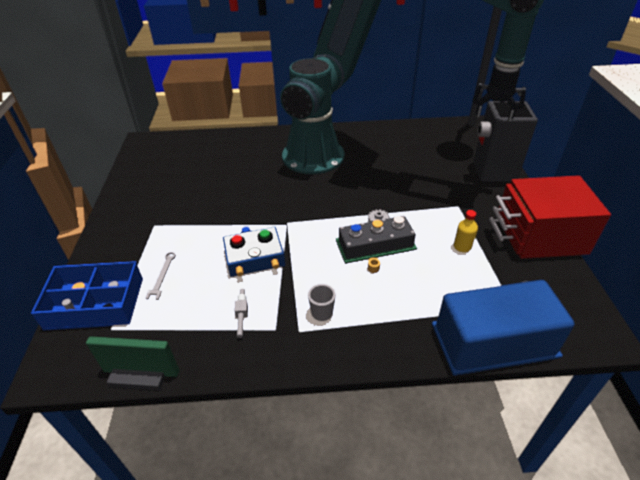

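View pics/side0.png

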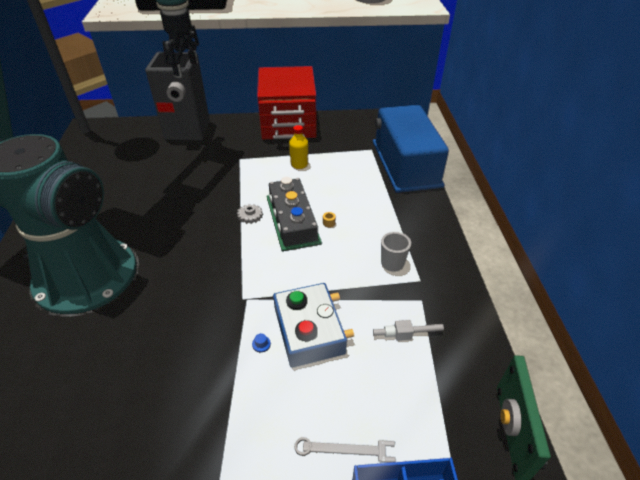

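The scene view shows the blue plug at (356,230), brass (377,225), white (398,222), red button (237,241) and green (264,236). In the side view they are at blue (297,213), brass (291,197), white (287,183), green (297,298) and red (306,328).

```bash
cat >> h.py <<'E'
HS={'blue':((105,120,60),(125,255,255)),'brass':((10,110,110),(26,255,255)),'white':((0,0,165),(179,60,255)),'green':((50,120,40),(80,255,255)),'red':((0,150,80),(6,255,255))}
def blob(s,c,u,v,r=12):
    h=cv2.cvtColor(s['color'],cv2.COLOR_RGB2HSV); m=cv2.inRange(h,*map(np.array,HS[c]))
    k=np.zeros_like(m); cv2.circle(k,(int(u),int(v)),r,255,-1); m&=k
    n,l,st,ce=cv2.connectedComponentsWithStats(m)
    if n<2: return None
    i=1+np.argmax(st[1:,4]); return ce[i],st[i]
E
python3 - <<'E'
from h import *
import pickle
P={'scene':dict(blue=(356,230),brass=(377,225),white=(398,222),red=(237,241),green=(264,236)),
'side':dict(blue=(297,213),brass=(291,197),white=(287,183),green=(297,298),red=(306,328))}
for n in P:
    s=pickle.load(open(n+'.pkl','rb'))
    for c,(u,v) in P[n].items():
        b=blob(s,c,u,v)
        if b is None: print(n,c,None);continue
        ce,st=b; z=.073 if c in('red','green') else .086
        x=ray(s,*ce,z); zz=s['z_map'][int(ce[1]),int(ce[0])]
        d=s['rotation']@np.linalg.inv(s['intrinsics'])@np.array([*ce,1]); print(n,c,ce.round(1),st,x.round(4),(s['xyz']+d*zz).round(4))
E
```

```text
Traceback (most recent call last):
  File "h.py", line 8, in ray
    d=s['rotation']@np.linalg.inv(s['intrinsics'])@np.array([u,v,1.]); p=np.array(s['xyz'])
      ~~~~~~~~~~~~~^~~~~~~~~~~~~~~~~~~~~~~~~~~~~~~
ValueError: matmul: Input operand 1 has a mismatch in its core dimension 0, with gufunc signature (n?,k),(k,m?)->(n?,m?) (size 3 is different from 4)
```

```bash
cat >> h.py <<'E'
from scipy.spatial.transform import Rotation as R
def dirv(s,u,v): return R.from_quat(s['rotation'],scalar_first=True).as_matrix()@np.linalg.inv(s['intrinsics'])@np.array([u,v,1.])
def ray(s,u,v,z):
    d=dirv(s,u,v); p=np.array(s['xyz']); return p+d*(z-p[2])/d[2]
E
python3 - <<'E'
from h import *
import pickle
P={'scene':dict(blue=(356,230),brass=(377,225),white=(398,222),red=(237,241),green=(264,236)),
'side':dict(blue=(297,213),brass=(291,197),white=(287,183),green=(297,298),red=(306,328))}
for n in P:
    s=pickle.load(open(n+'.pkl','rb'))
    for c,(u,v) in P[n].items():
        b=blob(s,c,u,v)
        if b is None: print(n,c,None);continue
        ce,st=b; z=.072 if c in('red','green') else .085
        zz=s['z_map'][int(ce[1]),int(ce[0])]
        print(n,c,ce.round(1),st,ray(s,*ce,z).round(4),(s['xyz']+dirv(s,*ce)*zz).round(4))
E
```

```text
scene blue [355.6 227.7] [350 225  11   7  61] [0.5148 0.0978 0.085 ] [0.5177 0.0973 0.0877]
scene brass [377.2 223.4] [372 220  11   8  68] [0.5017 0.1617 0.085 ] [0.5059 0.1609 0.0887]
scene white [399.1 216.7] [388 212  23  12 160] [0.4783 0.2297 0.085 ] [0.4839 0.2282 0.0899]
scene red [236.5 239. ] [231 236  11   7  61] [ 0.5189 -0.2413  0.072 ] [ 0.524  -0.2403  0.0766]
scene green [264.4 233.8] [259 230  11   8  66] [ 0.5039 -0.1629  0.072 ] [ 0.5096 -0.1622  0.0772]
side blue [296.5 210.8] [291 207  12   9  89] [0.5107 0.0967 0.085 ] [0.5107 0.0974 0.0844]
side brass [291.1 194.9] [285 191  13   9  87] [0.4993 0.1605 0.085 ] [0.4993 0.1628 0.0832]
side white [286.1 177. ] [276 171  22  13 170] [0.4881 0.2376 0.085 ] [0.4881 0.2383 0.0845]
side green [296.5 297.3] [290 292  14  12 145] [ 0.5009 -0.1662  0.072 ] [ 0.501  -0.1684  0.0747]
side red [305.3 326.2] [299 321  14  12 132] [ 0.5158 -0.2409  0.072 ] [ 0.5157 -0.2434  0.0756]
```

Call:
drive_tool:
  steps:
    - [-0.03,-0.02,0,0,0,0,0]
    - [-0.07,-0.046,0,0,0,0,0]
    - [-0.11,-0.072,0,0,0,0,0]
    - [-0.15,-0.099,0,0,0,0,0]
    - [-0.19,-0.125,0,0,0,0,0]
    - [-0.23,-0.151,0,0,0,0,0]
    - [-0.27,-0.178,0,0,0,0,0]
    - [-0.3,-0.197,0,0,0,0,0]
  grip_force: 60

```text
time: 0.9
eef_pos: [0.4255, 0.2661, 0.3037]
orientation: [-0.0, 0.183, 0.983, -0.0]
ft_force: [0.6, 1.0, -0.4]
gripper_width: -0.0001
```

Call:
drive_tool:
  steps:
    - [-0.03,-0.02,0,0,0,0,0]
    - [-0.06,-0.04,0.01,0,0,0,0]
    - [-0.08,-0.053,0.02,0,0,0,0]
    - [-0.095,-0.063,0.03,0,0,0,0]
    - [-0.105,-0.07,0.04,0,0,0,0]
    - [-0.11,-0.073,0.05,0,0,0,0]
    - [-0.11,-0.073,0.05,0,0,0,0]
    - [-0.11,-0.073,0.05,0,0,0,0]

```text
time: 1.7
eef_pos: [0.5005, 0.1615, 0.2536]
orientation: [-0.001, 0.182, 0.983, -0.0]
ft_force: [0.0, -0.2, 1.2]
gripper_width: -0.0001
```

Run:
```python
from h import *
import pickle
s=snap('wrist','w1.png'); pickle.dump(s,open('w1.pkl','wb'));t=ctrl.state();print(t['time'],t['eef_pos'],t['orientation'],t['ft_force'],t['gripper_width'],s['xyz'])
```

```text
1.75 [0.50069119 0.16167499 0.25402153] [-1.61524245e-04  1.82040182e-01  9.83291077e-01  6.72019973e-05] [-0.07324447 -0.45439761  0.44825129] 0.00023429792751995647 [0.43524435 0.18607225 0.3240698 ]
```

View pics/w1.png

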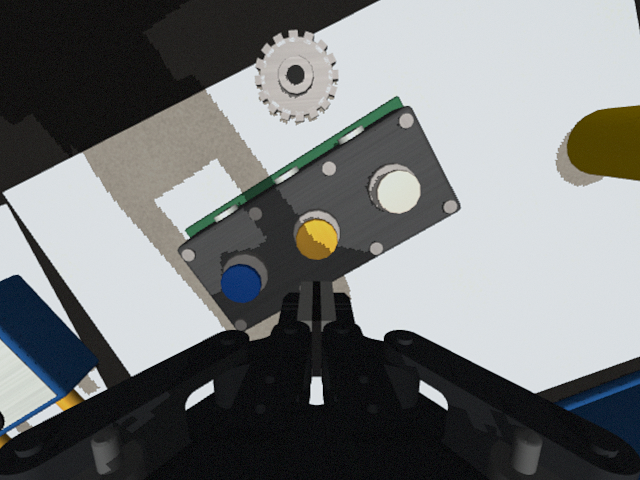

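The wrist view shows brass (317,239) in the middle, blue (242,284) and white (399,192), with nothing occluded.

Run:
```python
from h import *
import pickle
s=pickle.load(open('w1.pkl','rb'))
Rt=R.from_quat(ctrl.state()['orientation'],scalar_first=True).as_matrix(); e=ctrl.state()['eef_pos']
h=cv2.cvtColor(s['color'],cv2.COLOR_RGB2HSV)
for c,u,v in (('blue',242,284),('brass',317,239),('white',399,192)):
    print(c,h[v,u])
    m={'blue':((105,100,30),(125,255,255)),'brass':((15,140,60),(30,255,255)),'white':((0,0,190),(179,40,255))}[c]
    M=cv2.inRange(h,*map(np.array,m)); k=np.zeros_like(M); cv2.circle(k,(u,v),26,255,-1); M&=k
    n,l,st,ce=cv2.connectedComponentsWithStats(M); i=1+np.argmax(st[1:,4])
    zs=s['z_map'][l==i]; Z=np.median(zs)
    p=s['xyz']+dirv(s,*ce[i])*Z
    x=ray(s,*ce[i],.086); print(ce[i].round(1),st[i],'depth pt',p.round(4),'plane',x.round(4),'tool delta',(Rt.T@(x-e)).round(4))
```

```text
blue [109 220 110]
[240.6 283.2] [ 221  264   40   39 1250] depth pt [0.5114 0.0977 0.0878] plane [0.512 0.097 0.086] tool delta [-0.0337 -0.0563  0.168 ]
brass [ 23 186 223]
[316.3 239. ] [ 296  219   42   41 1326] depth pt [0.4998 0.1611 0.0878] plane [0.5003 0.1609 0.086 ] tool delta [ 1.00e-04 -8.00e-04  1.68e-01]
white [ 37  15 222]
[398.5 191.5] [ 378  171   42   42 1391] depth pt [0.4884 0.2248 0.0882] plane [0.4888 0.2252 0.086 ] tool delta [0.0337 0.055  0.168 ]
```

Call:
drive_tool:
  steps:
    - [0,-0.001,0.03,0,0,0,0]
    - [0,-0.001,0.06,0,0,0,0]
    - [0,-0.001,0.08,0,0,0,0]
    - [0,-0.001,0.088,0,0,0,0]
    - [0,-0.001,0.093,0,0,0,0]
    - [0,-0.001,0.097,0,0,0,0]
    - [0,-0.001,0.101,0,0,0,0]
    - [0,-0.001,0.103,0,0,0,0]

```text
time: 2.55
eef_pos: [0.5008, 0.1606, 0.1522]
orientation: [0.0, 0.182, 0.983, 0.0]
ft_force: [-2.7, 0.8, 7.5]
gripper_width: -0.0003
```

Call:
drive_tool:
  steps:
    - [0,0,0.002,0,0,0,0]
    - [0,0,0.003,0,0,0,0]
    - [0,0,0.004,0,0,0,0]
    - [0,0,0.0045,0,0,0,0]
    - [0,0,0.005,0,0,0,0]
    - [0,0,0.005,0,0,0,0]
    - [0,0,0.005,0,0,0,0]
    - [0,0,0.005,0,0,0,0]

```text
time: 3.35
eef_pos: [0.5008, 0.1606, 0.1485]
orientation: [0.001, 0.182, 0.983, 0.0]
ft_force: [-5.8, -0.4, 17.8]
gripper_width: 0.0005
```

Call:
drive_tool:
  steps:
    - [0,0,-0.02,0,0,0,0]
    - [0,0,-0.05,0,0,0,0]
    - [-0.012,-0.02,-0.08,0,0,0,0]
    - [-0.025,-0.04,-0.1,0,0,0,0]
    - [-0.034,-0.055,-0.105,0,0,0,0]
    - [-0.034,-0.055,-0.105,0,0,0,0]
    - [-0.034,-0.055,-0.105,0,0,0,0]
    - [-0.034,-0.055,-0.105,0,0,0,0]

```text
time: 4.15
eef_pos: [0.5123, 0.0972, 0.2507]
orientation: [-0.0, 0.182, 0.983, 0.0]
ft_force: [-0.3, -0.0, -0.2]
gripper_width: -0.0004
```

```bash
cat > m.py <<'E'
from h import *
import sys
s=snap('wrist',sys.argv[1]); t=ctrl.state()
Rt=R.from_quat(t['orientation'],scalar_first=True).as_matrix(); e=t['eef_pos']; print(t['time'],e,t['ft_force'])
h=cv2.cvtColor(s['color'],cv2.COLOR_RGB2HSV)
M={'blue':((105,100,30),(125,255,255)),'brass':((15,140,60),(30,255,255)),'white':((0,0,170),(179,40,255)),'green':((50,120,30),(85,255,255)),'red':((0,150,50),(6,255,255))}
for a in sys.argv[2:]:
    c,x,y,z=a.split(','); P=np.array([float(x),float(y),float(z)])
    q=R.from_quat(s['rotation'],scalar_first=True).as_matrix().T@(P-s['xyz']); u,v=(s['intrinsics']@(q/q[2]))[:2].astype(int)
    m=cv2.inRange(h,*map(np.array,M[c])); k=np.zeros_like(m); cv2.circle(k,(int(u),int(v)),30,255,-1); m&=k
    n,l,st,ce=cv2.connectedComponentsWithStats(m)
    if n<2: print(c,'none at',u,v); continue
    i=1+np.argmax(st[1:,4]); Z=np.median(s['z_map'][l==i]); p=s['xyz']+dirv(s,*ce[i])*Z; r=ray(s,*ce[i],P[2])
    print(c,ce[i].round(1),st[i],'depth pt',p.round(4),'plane',r.round(4),'tool delta',(Rt.T@(r-e)).round(4))
E
python3 m.py w2.png blue,.512,.097,.086 brass,.5003,.1609,.076 white,.4888,.2252,.086
```

```text
4.2 [0.5121997  0.09724025 0.25052697] [ 1.04113651 -0.28097129 -0.07730273]
blue [316.6 239.8] [ 296  219   43   42 1379] depth pt [0.5115 0.0972 0.0878] plane [0.512 0.097 0.086] tool delta [-1.000e-04 -3.000e-04  1.645e-01]
brass [395.3 188.8] [ 375  168   42   42 1368] depth pt [0.4997 0.1605 0.0763] plane [0.4998 0.1605 0.076 ] tool delta [0.0341 0.0547 0.1745]
white [490.  138.9] [ 468  116   45   47 1655] depth pt [0.4883 0.2246 0.0882] plane [0.4887 0.2256 0.086 ] tool delta [0.0677 0.1114 0.1646]
```

Call:
drive_tool:
  steps:
    - [0,0,0.03,0,0,0,0]
    - [0,0,0.06,0,0,0,0]
    - [0,0,0.077,0,0,0,0]
    - [0,0,0.085,0,0,0,0]
    - [0,0,0.09,0,0,0,0]
    - [0,0,0.094,0,0,0,0]
    - [0,0,0.098,0,0,0,0]
    - [0,0,0.101,0,0,0,0]

```text
time: 5.0
eef_pos: [0.5122, 0.097, 0.1507]
orientation: [-0.0, 0.182, 0.983, 0.0]
ft_force: [-3.7, 1.5, 7.2]
gripper_width: 0.0001
```

Call:
drive_tool:
  steps:
    - [0,0,0.0015,0,0,0,0]
    - [0,0,0.003,0,0,0,0]
    - [0,0,0.004,0,0,0,0]
    - [0,0,0.004,0,0,0,0]
    - [0,0,0.004,0,0,0,0]
    - [0,0,0.004,0,0,0,0]
    - [0,0,0.004,0,0,0,0]
    - [0,0,0.004,0,0,0,0]

```text
time: 5.8
eef_pos: [0.5123, 0.097, 0.1484]
orientation: [0.0, 0.182, 0.983, 0.0]
ft_force: [-8.0, 1.1, 22.2]
gripper_width: -0.0001
```

Call:
drive_tool:
  steps:
    - [0,0,-0.02,0,0,0,0]
    - [0,0,-0.05,0,0,0,0]
    - [0,0,-0.08,0,0,0,0]
    - [0,0,-0.1,0,0,0,0]
    - [0,0,-0.105,0,0,0,0]
    - [0,0,-0.105,0,0,0,0]
    - [0,0,-0.105,0,0,0,0]
    - [0,0,-0.105,0,0,0,0]

```text
time: 6.6
eef_pos: [0.512, 0.0965, 0.2496]
orientation: [-0.001, 0.182, 0.983, -0.0]
ft_force: [-0.4, -0.4, 0.6]
gripper_width: 0.0001
```

```bash
python3 m.py w3.png blue,.512,.097,.076 brass,.5003,.1609,.076 white,.4888,.2252,.086
```

```text
6.65 [0.51202048 0.09646597 0.24967219] [-0.65142054 -0.28244673 -0.19599615]
blue [317.9 236. ] [ 298  217   41   40 1247] depth pt [0.5114 0.0971 0.0764] plane [0.5115 0.0971 0.076 ] tool delta [0.0004 0.0006 0.1737]
brass [397.  189.5] [ 376  169   43   42 1372] depth pt [0.4997 0.1605 0.0763] plane [0.4998 0.1606 0.076 ] tool delta [0.034  0.0556 0.1737]
white [492.3 139.4] [ 470  116   46   48 1683] depth pt [0.4883 0.2247 0.0882] plane [0.4887 0.2256 0.086 ] tool delta [0.0677 0.1124 0.1637]
```

Call:
drive_tool:
  steps:
    - [-0.007,-0.02,0,0,0,0,0]
    - [-0.02,-0.06,0,0,0,0,0]
    - [-0.034,-0.1,0,0,0,0,0]
    - [-0.048,-0.14,0,0,0,0,0]
    - [-0.061,-0.18,0,0,0,0,0]
    - [-0.074,-0.22,0,0,0,0,0]
    - [-0.084,-0.248,0,0,0,0,0]
    - [-0.084,-0.248,0,0,0,0,0]

```text
time: 7.45
eef_pos: [0.5022, -0.1687, 0.2501]
orientation: [-0.0, 0.184, 0.983, -0.001]
ft_force: [-0.0, 1.0, 0.0]
gripper_width: -0.0003
```

```bash
python3 m.py w4.png green,.502,-.165,.073 red,.517,-.241,.073
```

```text
7.5 [ 0.50191551 -0.16668018  0.25003329] [0.16840467 0.51061742 0.43834633]
green [323.8 231.1] [ 303  211   42   41 1361] depth pt [ 0.5002 -0.1629  0.0768] plane [ 0.5012 -0.1632  0.073 ] tool delta [0.0017 0.003  0.177 ]
red [235.5 285.9] [ 215  266   42   40 1163] depth pt [ 0.5161 -0.2401  0.0769] plane [ 0.5174 -0.2417  0.073 ] tool delta [-0.0417 -0.0643  0.177 ]
```

View pics/w4.png

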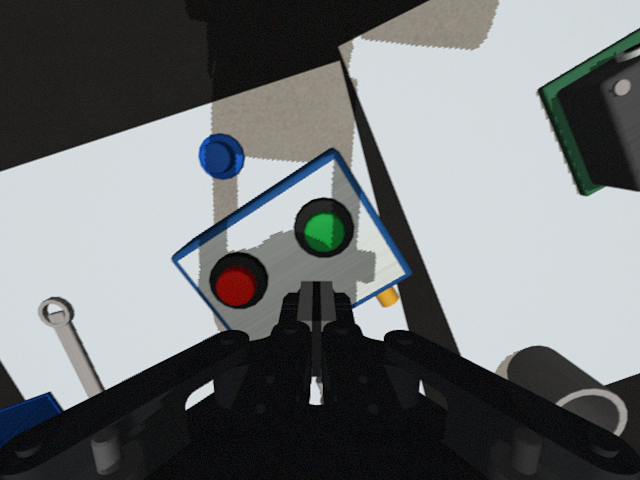

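The green button is at (324,231) and red at (236,286). Both plugs read home (tops at 76.4 and 76.3 mm) and white is still out.

Call:
drive_tool:
  steps:
    - [0.001,0.002,0.03,0,0,0,0]
    - [0.0015,0.003,0.06,0,0,0,0]
    - [0.0015,0.003,0.08,0,0,0,0]
    - [0.0015,0.003,0.092,0,0,0,0]
    - [0.0015,0.003,0.098,0,0,0,0]
    - [0.0015,0.003,0.102,0,0,0,0]
    - [0.0015,0.003,0.105,0,0,0,0]
    - [0.0015,0.003,0.107,0,0,0,0]

```text
time: 8.3
eef_pos: [0.502, -0.1614, 0.1445]
orientation: [0.0, 0.182, 0.983, 0.0]
ft_force: [-0.4, 3.5, 5.1]
gripper_width: -0.0002
```

Call:
drive_tool:
  steps:
    - [0,0,0.001,0,0,0,0]
    - [0,0,0.002,0,0,0,0]
    - [0,0,0.003,0,0,0,0]
    - [0,0,0.004,0,0,0,0]
    - [0,0,0.004,0,0,0,0]
    - [0,0,0.004,0,0,0,0]
    - [0,0,0.004,0,0,0,0]
    - [0,0,0.004,0,0,0,0]

```text
time: 9.1
eef_pos: [0.5021, -0.1615, 0.1432]
orientation: [0.001, 0.182, 0.983, 0.0]
ft_force: [-7.8, 6.0, 33.1]
gripper_width: -0.0003
```

Call:
drive_tool:
  steps:
    - [0,0,-0.0005,0,0,0,0]
    - [0,0,-0.001,0,0,0,0]
    - [0,0,-0.0015,0,0,0,0]
    - [0,0,-0.0015,0,0,0,0]
    - [0,0,-0.0015,0,0,0,0]
    - [0,0,-0.0015,0,0,0,0]
    - [0,0,-0.0015,0,0,0,0]
    - [0,0,-0.0015,0,0,0,0]

```text
time: 9.9
eef_pos: [0.5021, -0.1615, 0.1434]
orientation: [0.001, 0.183, 0.983, 0.0]
ft_force: [-3.8, 4.1, 19.3]
gripper_width: -0.0001
```

```bash
python3 - <<'E'
from h import *
a=snap('side')['color'];b=snap('scene')['color']
f=lambda i,y,x:cv2.resize(i[y:y+75,x:x+100,::-1],None,fx=4,fy=4,interpolation=cv2.INTER_CUBIC)
cv2.imwrite('pics/end.png',np.hstack([f(a,270,255),f(b,195,210)]))
s=snap('wrist','w5.png')
for u,v in ((323,231),(235,286)): print(s['z_map'][v,u],s['xyz'])
print(ctrl.state()['ft_force'],ctrl.state()['eef_pos'])
E
python3 m.py w6.png green,.5012,-.1632,.07 red,.5174,-.2417,.073
```

```text
0.16260235 [ 0.43666738 -0.13687746  0.21370853]
0.17204906 [ 0.43666738 -0.13687746  0.21370853]
[-4.07559394  5.35531674 18.92990538] [ 0.50205287 -0.16150076  0.14340924]
10.1 [ 0.50205981 -0.16151369  0.14343258] [-4.56698722  4.67205686 19.84571106]
green [310.9 279.7] [283 267  60  31 777] depth pt [ 0.4926 -0.1609  0.0709] plane [ 0.4929 -0.161   0.07  ] tool delta [ 0.0088 -0.0029  0.0734]
red [191.9 398.3] [185 388  16  22 152] depth pt [ 0.5258 -0.2332  0.0774] plane [ 0.5287 -0.2363  0.073 ] tool delta [-0.0516 -0.0603  0.0705]
```

View pics/end.png

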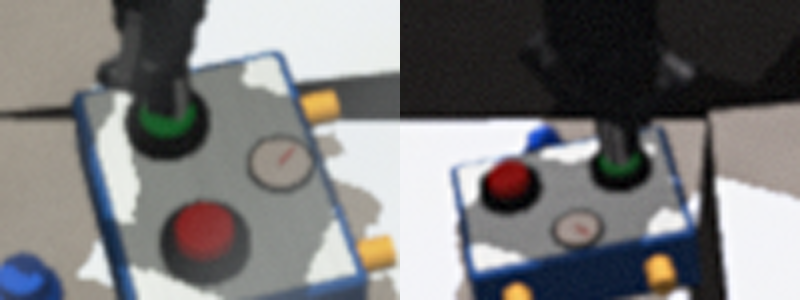

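View pics/w5.png

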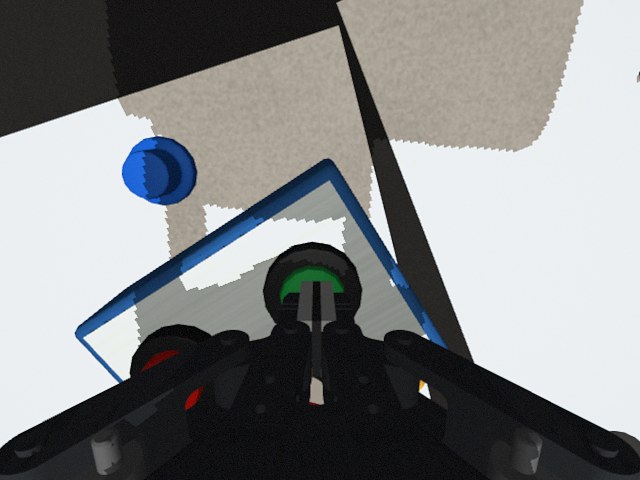

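The end views show the fingers centred on the green cap, which is flush in its housing (310,280). Its top is at 70.9 mm, against 76.8 mm when up. Red is still standing out and the push is about 19 N. I'm handing it in.

```bash
python3 -c "
from h import *
print(ctrl.finish_job())"
```

```text
the job is handed in; nothing more can be done
None
```

I pressed the brass plug home, then the blue plug, then the green button, and handed the job in at about 10 s with the arm still holding green down at about 19 N. The hand-in gives no verdict, so the results below are my own checks.

- **Plugs:** after pressing, the wrist camera put the brass top at 76.3 mm and the blue top at 76.4 mm; fully home is 76 mm. The white plug stayed out, at about 88 mm.
- **Green button:** its top went from 76.8 mm to 70.9 mm, about 5.9 of its 6 mm of travel.
- **Red button:** it still stands up in the last pictures.
- **Loose parts:** the arm did not go near any of them, but I did not measure their positions again at the end.

**Disagreement:** both buttons read about 4 mm higher than the stated 73 mm. The fingertips met the green button's stop about 3.5 mm above the 67 mm I expected, which matches that offset. I therefore relied on how far the button moved and on the sharp rise in force at the stop.

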